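# Balance a camera module on the narrow rest and log it

## Task

Lay the camera module (the metal box with the lens barrel) upright and square across the narrow raised bar of the balance rig, its balance line over the middle of the bar, so that it stays level by itself when you let go; the barrel may point either way. Then, with the module balanced there, press the logger's plunger head fully down to its stop and let it come back up. Keep the module from tipping over and leave the other loose things where they are.

Things in the scene. Friction and masses are not known exactly. Their poses are not given: they have to be found in the camera images.
- module_center (a point): Balance point (centre of mass) of the loose camera module, mid-width, half-way up (28 mm above its flat underside). A thin dark line over the top and sides of the box marks it, 29 mm behind the box face that carries the barrel. x points along the barrel (barrel tip at +109 mm, back of the box at -81 mm), y across the width, z up.
- module: The camera module, about 0.45 kg: a bare-metal box 110 mm long (x), 52 mm wide (y), 56 mm tall, with a black ribbed lens barrel (44 mm diameter, 80 mm long) level from one end; 190 mm long in all. Origin on its underside below the balance point, axes as there.
- rest_top (a point): Centre of the top of the rest on the fixed balance rig: a flat level steel bar 28 mm wide (x), 70 mm long (y), 12 mm thick, top 115 mm above the table, on a 20 x 44 mm column over a grey base plate 120 (x) x 100 (y) x 12 mm. x points across the bar, y along it, z up.
- plunger_top (a point): Centre of the top of the black round plunger head (40 mm diameter, flat top) standing on the fixed grey logger box (100 x 80 x 50 mm). 84 mm above the table when up; the head moves straight down 12 mm to its stop.
- plunger (a joint): Plunger travel in m: 0 up, 0.012 fully down at its stop. Spring return; about 1.5 N to start it moving, 5 N at the stop.
- battery_box: Bystander: plain light-metal box 85 x 52 x 45 mm, no barrel, lying loose; origin at the centre of its underside.
- mug: Bystander: white mug, 76 mm across, 90 mm tall, handle at its +y; origin at the centre of its underside.
- driver: Bystander: screwdriver lying loose, long axis along its x.
- tape: Bystander: pale roll of tape lying flat, 84 mm across, 24 mm tall; origin at the centre of its underside.
- bracket: Bystander: black plastic mounting foot, 62 x 40 mm, 50 mm tall; origin at the centre of its underside.

How it is judged:
On the way, in this order (a step that is already met when the one before it is completed fails the run):
1. the module lies level and square across the bar, balanced, let go and at rest (x of module_center in the frame of rest_top between -0.012 and 0.012 m and y of module_center in the frame of rest_top between -0.02 and 0.02 m and z of module_center in the frame of rest_top between 0.022 and 0.035 m and angle between module_center's own z axis and vertical below 0.08 rad and angle between the x axis of module_center and the x axis of rest_top, either way round below 0.2 rad and contact force between module and the fingers below 0.05 N and linear speed of module below 0.02 m/s and angular speed of module below 0.1 rad/s), for 0.3 s.
2. the plunger is pressed to its stop while the module lies balanced on the bar (x of module_center in the frame of rest_top between -0.012 and 0.012 m and y of module_center in the frame of rest_top between -0.02 and 0.02 m and z of module_center in the frame of rest_top between 0.022 and 0.035 m and angle between module_center's own z axis and vertical below 0.08 rad and angle between the x axis of module_center and the x axis of rest_top, either way round below 0.2 rad and value of joint plunger above 0.0105 m), for 0.1 s.
At the end, for the whole second after the job is handed in: The module rests still on the bar, let go: balance point within 12 mm across and 20 mm along the bar, underside on it (7 mm), level to 0.08 rad, square to 0.2 rad, barrel either way. After balancing, the plunger was pressed 10.5 of 12 mm or more; it is back up (under 2 mm) (all of step 1 and value of joint plunger below 0.002 m); the robot touches nothing.
It fails at once if the module is tipped over (angle between module_center's own z axis and vertical above 0.8 rad).
It fails at once if another loose thing is pushed more than 30 mm or, for the upright ones, knocked over (distance of any of battery_box, mug, driver, tape, bracket from where it was at the start of the episode above 0.03 m or angle between any of mug, battery_box, bracket's own z axis and vertical above 0.6 rad).
It also fails if it takes over 58 s, if anything falls off the work surface, if the arm or the gripper's body presses on something with over 40 N, if the wrist force passes 120 N, or if a joint passes its speed limit or range.

## Robot

A 6-joint arm with a two-finger parallel gripper is mounted at the origin on the work surface. World frame = base frame: x ahead of the robot, y to its left, z up, the work surface at z = 0. Lengths are in m, angles in rad, forces in N, time in s.
With the tool pointing down it reaches from about 0.375 to 0.925 m from the base axis. Payload 5.7 kg.
Tool frame: the origin (TCP) lies at the very end of the fingers, on their centre line; the grasp point (between the pads) lies 19 mm behind it; y points along the fingers, z is the direction in which the jaws open and shut, and the axes are right-handed (so a half turn about y gives the same grasp; the last joint's range is limited). The gripper opens to 85 mm and grips with 20 to 120 N. Pads are 22 mm wide; open, the fingers measure 114 mm over their backs; the gripper's body (76 mm by 85 mm) begins 54 mm behind the grasp point. The pads swing forward as they close: fully open they stand 13 mm farther back than shut.
Start: joints at [-1.291, 0.359, 1.51, -0, 1.272, -0.115], TCP at [0.231, -0.554, 0.231] pointing down, gripper open.
Joint ranges: [-2.97, 2.97], [-1.01, 2.36], [0.21, 2.38], [-0.96, 4.11], [0.2, 2.71], [-2.98, 2.98]. Speed limits (rad/s): [2.39, 2.39, 3.14, 3.14, 3.14, 3.14].

## Interface

Orientations are given as a unit quaternion [w, x, y, z].
In Python, from plant import sense, vision, order gives the robot as it stands.
- The arm moves only by the tool carry_out, never from a script. Its argument "rows" is a list that holds one entry, the list of rows, each a list of 7 numbers: the shift along the tool's x, y, z in m, then the turn, a rotation vector about the tool's x, y, z in degrees, then the finger opening in m, from 0 to 0.0854. In form: [[[dx, dy, dz, ax, ay, az, grip], ...]]. A call has 1 to 10 rows; each row is the pose to reach, as a shift and turn from the pose commanded when the call began, along the tool's axes at that moment; what a row does not reach only later rows make up. A row lasts 1/12 s, in which the tool goes at most 41.7 mm and 7.16 degrees, less where a joint would pass 70% of its speed; a pose out of reach is approached as far as the arm can. A call with a gripper value outside its range is refused whole. The fingers move at their own pace and stop on an object; "force" is the grip in N (left out, the last holds). Time passes only in rows, so rows that repeat a pose let the fingers close. It gives the time, the measured TCP pose, the force and the opening at its end, in the units of the state.
- sense(): the state, without advancing time (a new reading comes with each control period).
- vision.snapshot(name): name is "side" or "top"; returns the picture (384x512x3 uint8, red, green, blue); there is no depth.
- vision.camera_info(name): a dict with "intrinsics" (3x3 intrinsics, pixels), "distortion" ([k1, k2, p1, p2, k3] as OpenCV has them; the pictures are not rectified), "T" (4x4, takes a point from camera to world coordinates). Camera axes: x right, y up, looking along -z (the intrinsics and any distortion apply to the point x, -y, -z); pixel columns grow to the right and rows downward; lengths in m; the calibration is good to about 2 mm. A picture is of the moment at which its call begins. camera_info takes no time and is no camera call.
- order.close_job(): hands the job in, once; it reports no verdict.
The state is a dict: "clock": time; "qpos": joint angles; "joint_vel": joint speeds; "tau": joint torques, N m; "ee_pos": TCP position; "eef_rot": TCP orientation; "wrist_force": force on the tool from outside, world axes, zero at the start; "ft_torque": the same for the moment, N m; "gripper_width": finger opening in m.
Only numpy, scipy, OpenCV 4.12 (cv2) and the standard library are available. Lean on these libraries where they do the work, as an engineer would, in place of code of your own. Each camera call takes 0.05 s, during which the arm holds its last target.

## Working session

There is one attempt and no reset: what is moved stays moved. The work goes in short steps, Python scripts to look and compute and a tool call to move; the robot and the scene stay as the last step left them, time stands still between calls to the robot, and variables do not carry over. Pictures are saved under pics/ and viewed, and the job is handed in when it is done.

Besides the shell and the picture viewer there is one more tool, called as name([rows], argument=value, ...), one row to a line, values as JSON. carry_out: Moves the arm, as the interface text tells. Its arguments: {"type":"object","properties":{"rows":{"type":"array","items":{"type":"array","items":{"type":"array","items":{"type":"number"}}}},"force":{"type":"number"}},"required":["rows"]}

```bash
mkdir -p pics; ls
python3 - <<'E'
from plant import sense, vision, order
import cv2
for n in ("side","top"):
    im=vision.snapshot(n); cv2.imwrite(f"pics/{n}0.png",im[:,:,::-1])
    print(n,vision.camera_info(n))
print(sense())
E
```

```text
pics
side {'intrinsics': array([[456.59961903,   0.        , 251.88656891],
       [  0.        , 456.59961903, 193.63042428],
       [  0.        ,   0.        ,   1.        ]]), 'distortion': array([0.00494973, 0.        , 0.        , 0.        , 0.        ]), 'T': array([[-0.8908022 ,  0.3043651 , -0.33739194,  0.27199021],
       [-0.45417825, -0.6191407 ,  0.64061448,  0.55088264],
       [-0.0139124 ,  0.72389687,  0.68976791,  0.68627224],
       [ 0.        ,  0.        ,  0.        ,  1.        ]])}
top {'intrinsics': array([[392.41752518,   0.        , 260.38648876],
       [  0.        , 392.41752518, 194.87892836],
       [  0.        ,   0.        ,   1.        ]]), 'distortion': array([0.0010934, 0.       , 0.       , 0.       , 0.       ]), 'T': array([[-0.00734002,  0.98609048, -0.16604723,  0.43023391],
       [-0.99996347, -0.00651067,  0.00553841,  0.01160983],
       [ 0.00438029,  0.16608181,  0.98610225,  0.92668973],
       [ 0.        ,  0.        ,  0.        ,  1.        ]])}
{'clock': 0.1, 'qpos': array([-1.29109204e+00,  3.59444778e-01,  1.51134023e+00,  3.62551253e-06,
        1.27249590e+00, -1.15102864e-01]), 'joint_vel': array([ 3.91511464e-04,  7.45385914e-05, -2.50317976e-03,  3.19700894e-04,
       -2.23885905e-03, -2.61907761e-04]), 'tau': array([-1.00703339e-03, -5.28653741e+01, -2.79351479e+01, -2.37898521e-04,
        5.08608166e-03,  4.00157569e-05]), 'ee_pos': array([ 0.23059851, -0.55324627,  0.23052452]), 'eef_rot': array([ 0.13863234, -0.13872804,  0.69396893, -0.69277899]), 'wrist_force': array([0.24709536, 0.28683546, 0.47422301]), 'ft_torque': array([-0.00521407,  0.00161165, -0.00919873]), 'gripper_width': 0.08554670447896638}
```

View pics/side0.png

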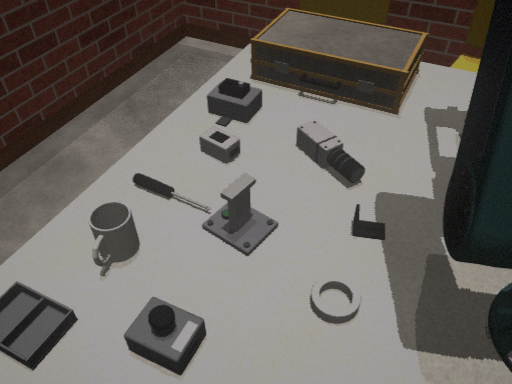

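View pics/top0.png

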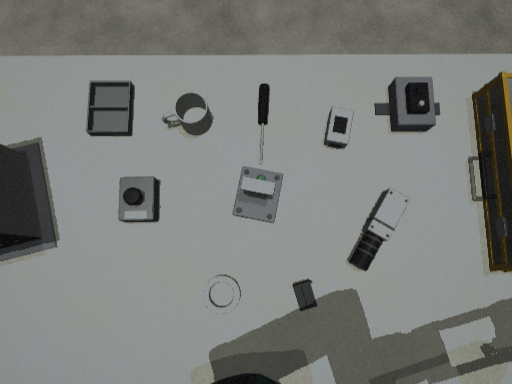

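The top view shows the module at about (380,230), barrel pointing lower-left, the rig bar at about (258,187), and the logger plunger at about (134,197). I'll enlarge these areas to measure them.

Run:
```python
import cv2
t=cv2.imread("pics/top0.png"); s=cv2.imread("pics/side0.png")
def crop(im,x0,y0,w,h,k,f):
    c=cv2.resize(im[y0:y0+h,x0:x0+w],None,fx=k,fy=k,interpolation=cv2.INTER_CUBIC)
    for i in range(0,w,10):
        cv2.putText(c,str(x0+i),(i*k,8),0,.3,(0,0,255),1); cv2.line(c,(i*k,10),(i*k,14),(0,0,255),1)
    for j in range(0,h,10):
        cv2.putText(c,str(y0+j),(0,j*k+3),0,.3,(0,0,255),1)
    cv2.imwrite(f,c)
crop(t,335,180,85,95,6,"pics/t_mod.png")
crop(t,225,155,70,75,7,"pics/t_rig.png")
crop(s,285,110,90,80,7,"pics/s_mod.png")
crop(s,190,165,100,90,6,"pics/s_rig.png")
crop(t,110,165,60,65,7,"pics/t_log.png")
crop(s,120,290,95,85,6,"pics/s_log.png")
```

```text
(no output)
```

View pics/t_mod.png

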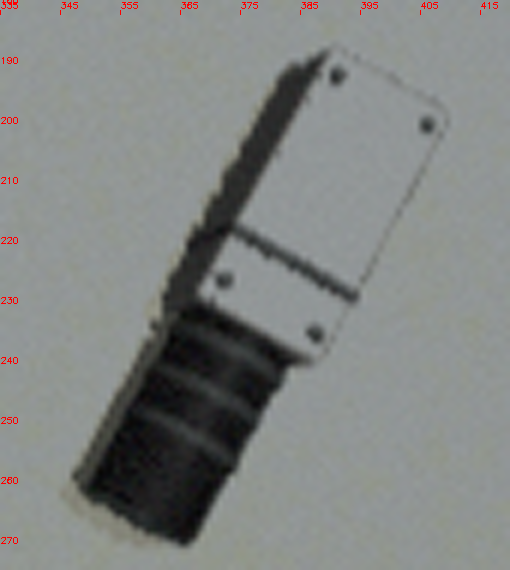

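View pics/t_rig.png

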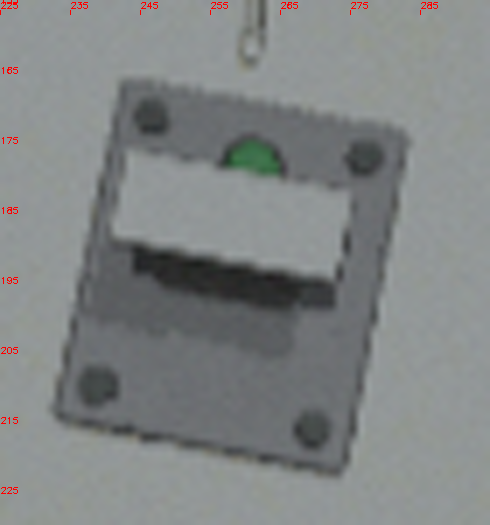

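View pics/s_mod.png

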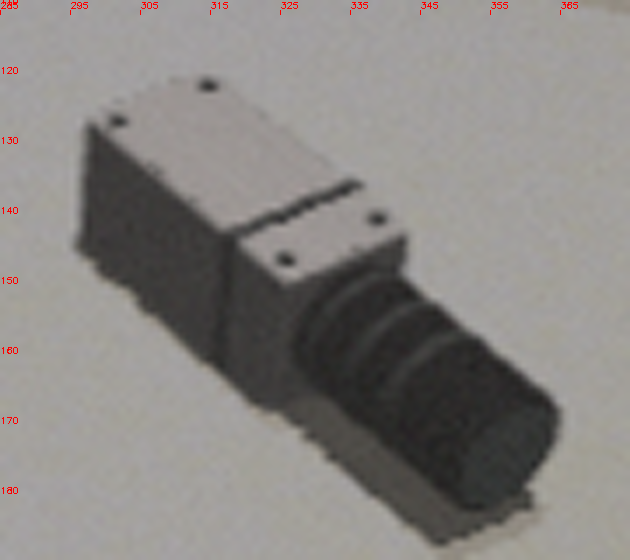

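View pics/s_rig.png

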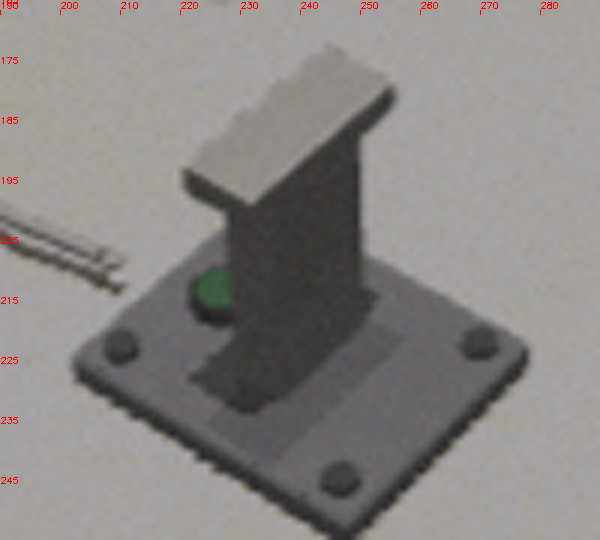

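View pics/t_log.png

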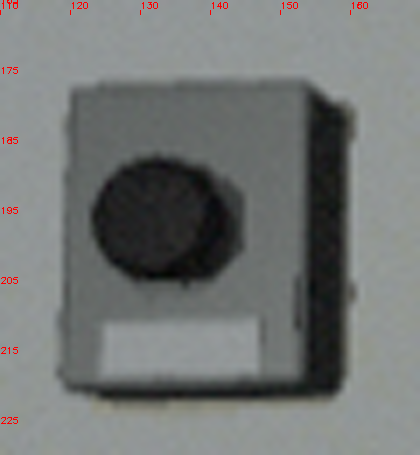

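View pics/s_log.png

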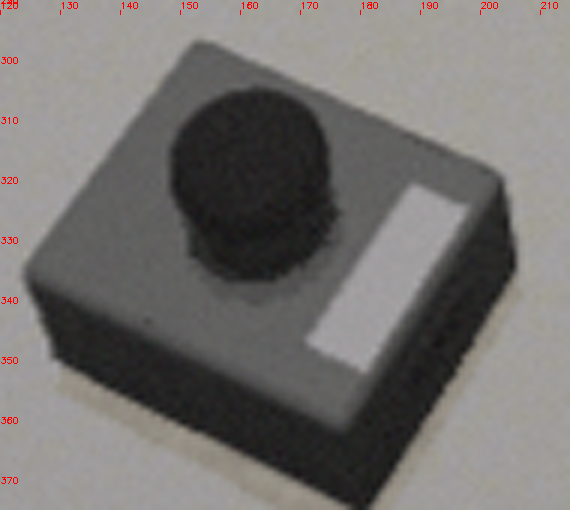

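```bash
cat > h.py <<'E'
import numpy as np, cv2
from plant import sense, vision, order
def cam(n):
    c=vision.camera_info(n); T=np.linalg.inv(c["T"]); F=np.diag([1,-1,-1.,])
    return c["intrinsics"],c["distortion"],(F@T[:3,:3]),(F@T[:3,3])
def tri(ps,pt):
    out=[]
    A=[cam("side"),cam("top")]
    u=[cv2.undistortPoints(np.array(p,float).reshape(-1,1,2),a[0],a[1]).reshape(-1,2) for p,a in zip((ps,pt),A)]
    P=[np.c_[a[2],a[3]] for a in A]
    X=cv2.triangulatePoints(P[0],P[1],u[0].T,u[1].T); X=(X[:3]/X[3]).T
    for n,p in (("side",ps),("top",pt)):
        q=proj(n,X); print(n,"res",np.round(q-np.array(p),1).tolist())
    return X
def proj(n,X):
    K,D,R,t=cam(n)
    return cv2.projectPoints(np.array(X,float),cv2.Rodrigues(R)[0],t,K,D)[0].reshape(-1,2)
def onplane(n,p,z):
    K,D,R,t=cam(n)
    u=cv2.undistortPoints(np.array(p,float).reshape(-1,1,2),K,D).reshape(-1,2)
    d=np.c_[u,np.ones(len(u))]@R; c=-R.T@t
    return c+d*((z-c[2])/d[:,2])[:,None]
E
python3 - <<'E'
from h import *
np.set_printoptions(precision=4,suppress=True)
k=lambda L,x0,y0,s:[[x0+(a+.5)/s-.5,y0+(b+.5)/s-.5] for a,b in L]
# module: backL? order: bl,br,fr,fl,line l,line r
mt=k([(325,47),(448,115),(320,360),(198,293),(233,225),(355,298)],335,180,6)
ms=k([(90,125),(188,76),(406,235),(288,284),(232,233),(360,185)],285,110,7)
X=tri(ms,mt); print(X)
print("at z=.056 top",onplane("top",mt,.056)); print("side",onplane("side",ms,.056))
rt=k([(128,150),(352,188),(333,277),(112,238)],225,155,7)
rs=k([(185,172),(332,44),(395,93),(250,205)],190,165,6)
X=tri(rs,rt); print(X,X.mean(0)); print(onplane("top",rt,.115),onplane("side",rs,.115))
pt=k([(150,217)],110,165,7);ps=k([(249,158)],120,290,6)
print(tri(ps,pt),onplane("top",pt,.084),onplane("side",ps,.084))
E
```

```text
side res [[-1.0, -0.2], [0.6, 0.1], [-0.5, -0.1], [-0.6, -0.1], [-0.7, -0.1], [-0.8, -0.1]]
top res [[0.3, 1.0], [-0.2, -0.6], [0.1, 0.5], [0.2, 0.6], [0.2, 0.7], [0.2, 0.8]]
[[ 0.5899 -0.2847  0.0544]
 [ 0.5678 -0.329   0.0527]
 [ 0.4739 -0.2758  0.0525]
 [ 0.4984 -0.2312  0.0556]
 [ 0.5231 -0.2449  0.0582]
 [ 0.4956 -0.2889  0.0569]]
at z=.056 top [[ 0.592  -0.2835  0.056 ]
 [ 0.5658 -0.3281  0.056 ]
 [ 0.4748 -0.2745  0.056 ]
 [ 0.4998 -0.2308  0.056 ]
 [ 0.5249 -0.2451  0.056 ]
 [ 0.4975 -0.2888  0.056 ]]
side [[ 0.5867 -0.2831  0.056 ]
 [ 0.5677 -0.3242  0.056 ]
 [ 0.4718 -0.2715  0.056 ]
 [ 0.4969 -0.231   0.056 ]
 [ 0.5224 -0.2481  0.056 ]
 [ 0.494  -0.2906  0.056 ]]
side res [[-1.0, -0.2], [-1.5, -0.3], [-1.3, -0.2], [-0.5, -0.1]]
top res [[0.3, 0.8], [0.5, 1.3], [0.4, 1.1], [0.2, 0.4]]
[[ 0.6063  0.0432  0.113 ]
 [ 0.5923 -0.0245  0.1173]
 [ 0.5666 -0.0186  0.1113]
 [ 0.5798  0.0483  0.1145]] [0.5862 0.0121 0.114 ]
[[ 0.6076  0.0438  0.115 ]
 [ 0.5955 -0.0237  0.115 ]
 [ 0.5683 -0.0176  0.115 ]
 [ 0.5806  0.0486  0.115 ]] [[ 0.6032  0.0447  0.115 ]
 [ 0.5907 -0.0274  0.115 ]
 [ 0.5622 -0.0153  0.115 ]
 [ 0.5786  0.0485  0.115 ]]
side res [[-1.3, -0.3]]
top res [[0.4, 0.9]]
[[0.5708 0.2877 0.0826]] [[0.5725 0.2881 0.084 ]] [[0.5681 0.2879 0.084 ]]
```

```bash
cat >> h.py <<'E'
from scipy.spatial.transform import Rotation as Ro
def go(p,yaw=None):
    """world target TCP, yaw (deg) of tool z (jaw dir, mod 180), tool y down -> shift, rotvec in tool frame"""
    s=sense(); q=s["eef_rot"]; R=Ro.from_quat([q[1],q[2],q[3],q[0]]); M=R.as_matrix()
    c=np.degrees(np.arctan2(M[1,2],M[0,2]))
    print("tcp",np.round(s["ee_pos"],4),"tool y",np.round(M[:,1],3),"z yaw",round(c,2),"F",np.round(s["wrist_force"],1),"w",round(s["gripper_width"],4),"t",s["clock"])
    if yaw is None: yaw=c
    yaw=c+(yaw-c+90)%180-90
    a=np.radians(yaw); z=np.array([np.cos(a),np.sin(a),0]); y=np.array([0,0,-1.]); x=np.cross(y,z)
    D=R.inv()*Ro.from_matrix(np.c_[x,y,z])
    d=M.T@(np.array(p)-s["ee_pos"])
    print("shift",np.round(d,4),"rot",np.round(D.as_rotvec(degrees=True),2),"rows>=",np.linalg.norm(d)/.0417,np.degrees(D.magnitude())/7.16)
E
python3 - <<'E'
from h import *
go([.5097,-.268,.13],59.8)
print(sense()["qpos"])
E
```

```text
tcp [ 0.2306 -0.5532  0.2305] tool y [-0.     0.002 -1.   ] z yaw -67.38 F [0.2 0.3 0.5] w 0.0855 t 0.1
shift [-0.3673  0.1009 -0.1558] rot [9.000e-02 5.282e+01 3.000e-02] rows>= 9.869154570264346 7.377207357898803
[-1.29109204e+00  3.59444778e-01  1.51134023e+00  3.62551253e-06
  1.27249590e+00 -1.15102864e-01]
```

carry_out([
  [[-0.037,0.0,-0.016,0,5.3,0,0.085],[-0.073,0.0,-0.031,0,10.6,0,0.085],[-0.11,0.0,-0.047,0,15.9,0,0.085],[-0.147,0.0,-0.062,0,21.1,0,0.085],[-0.184,0.01,-0.078,0,26.4,0,0.085],[-0.22,0.02,-0.094,0,31.7,0,0.085],[-0.257,0.03,-0.109,0,37,0,0.085],[-0.294,0.04,-0.125,0,42.3,0,0.085],[-0.331,0.05,-0.14,0,47.6,0,0.085],[-0.367,0.06,-0.156,0,52.8,0,0.085]],
])

```text
clock: 0.93
ee_pos: [0.5106, -0.2669, 0.1706]
eef_rot: [-0.186, 0.186, 0.682, -0.682]
wrist_force: [0.4, -0.3, -0.5]
gripper_width: 0.0853
```

carry_out([
  [[0,0,0,0,0,0,0.085],[0,0,0,0,0,0,0.085]],
])

```text
clock: 1.1
ee_pos: [0.51, -0.2665, 0.1702]
eef_rot: [-0.183, 0.182, 0.683, -0.683]
wrist_force: [-0.7, -0.7, -0.0]
gripper_width: 0.0851
```

Run:
```python
from h import *
go([.5097,-.268,.12],59.8)
for n in ("side","top"):
    cv2.imwrite(f"pics/{n}1.png",vision.snapshot(n)[:,:,::-1])
for n in ("side","top"):
    p=proj(n,[[.5097,-.268,.056]]); print(n,p)
```

```text
tcp [ 0.51   -0.2665  0.1702] tool y [-0.002  0.001 -1.   ] z yaw -119.91 F [-0.7 -0.7 -0. ] w 0.0851 t 1.1
shift [-0.0006  0.0502  0.0015] rot [0.01 0.29 0.14] rows>= 1.2035843723809314 0.04531126442419938
side [[326.10372669 139.54873366]]
top [[384.05828216 223.83032747]]
```

View pics/side1.png

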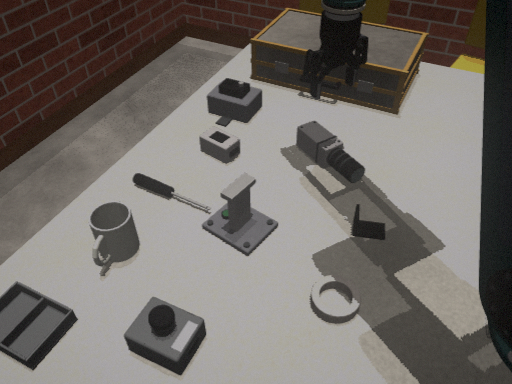

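View pics/top1.png

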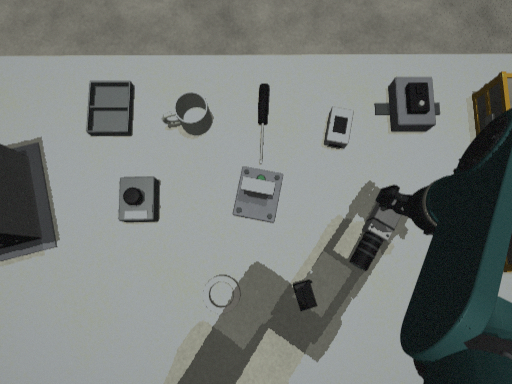

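Run:
```python
from h import *
s=sense();q=s["eef_rot"];M=Ro.from_quat([q[1],q[2],q[3],q[0]]).as_matrix()
P=[s["ee_pos"]+M@np.array(v) for v in ([0,0,0],[0,-.012,.05],[0,-.012,-.05])]
for n,x0,y0,im in(("side",270,40,0),("top",345,150,0)):
    p=proj(n,P);print(n,p)
    im=cv2.imread(f"pics/{n}1.png")[y0:y0+100,x0:x0+110]
    im=cv2.resize(im,None,fx=6,fy=6,interpolation=cv2.INTER_CUBIC)
    im=cv2.convertScaleAbs(im,alpha=1.6,beta=25)
    for a,b in p: cv2.circle(im,(int((a-x0+.5)*6),int((b-y0+.5)*6)),3,(0,0,255),1)
    cv2.imwrite(f"pics/{n}1z.png",im)
```

```text
side [[331.92161359  95.27375384]
 [350.68343918  83.26497276]
 [313.64208847  97.51606263]]
top [[403.29636512 218.59351672]
 [429.28813095 230.92706821]
 [382.13425542 205.04607729]]
```

View pics/side1z.png

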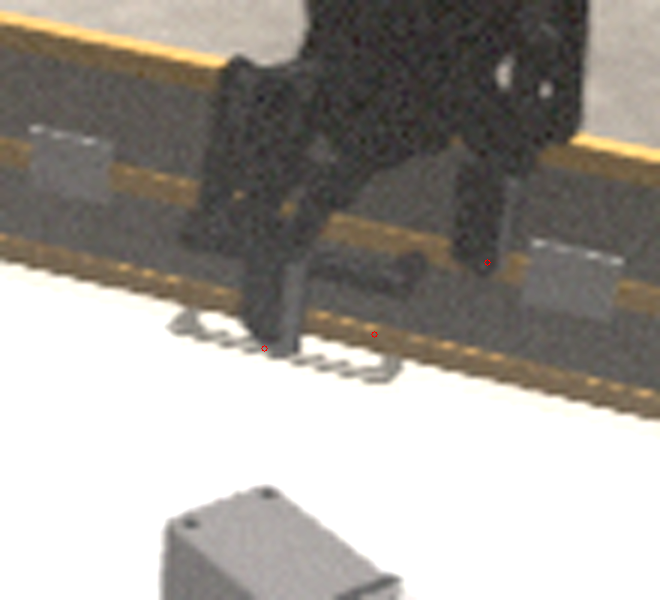

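View pics/top1z.png

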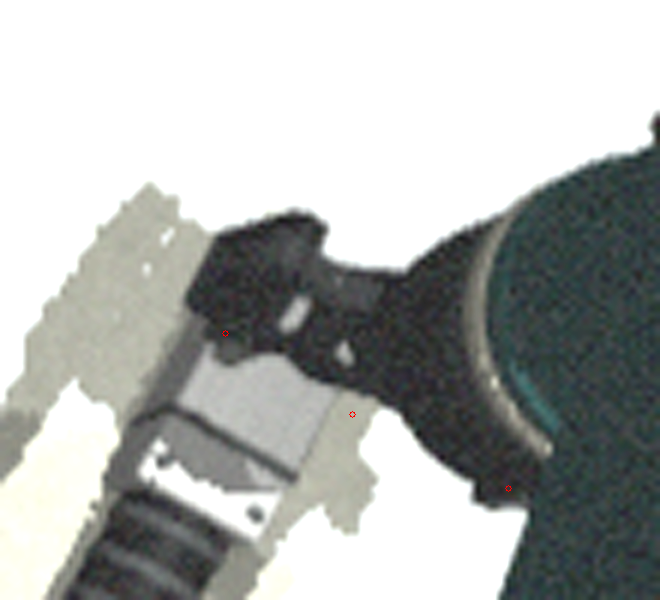

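The projected finger tips agree with the picture to 1–3 px, and the two cameras give module-to-bar shifts that differ by only about 2 mm. I'll descend over the balance line and grip.

carry_out([
  [[0,0.03,0.001,0,0,0,0.085],[0,0.06,0.0015,0,0,0,0.085],[-0.0005,0.09,0.0015,0,0.3,0,0.085],[-0.0005,0.115,0.0015,0,0.3,0,0.085],[-0.0005,0.14,0.0015,0,0.3,0,0.085],[-0.0005,0.157,0.0015,0,0.3,0,0.085],[-0.0005,0.157,0.0015,0,0.3,0,0.085]],
])

```text
clock: 1.78
ee_pos: [0.506, -0.2705, 0.0114]
eef_rot: [-0.188, 0.185, 0.683, -0.681]
wrist_force: [-0.6, -0.3, 0.5]
gripper_width: 0.085
```

Run:
```python
from h import *
go([.5097,-.268,.013],59.8)
s=vision.snapshot("side")[90:200,270:390,::-1]; t=vision.snapshot("top")[170:280,330:450,::-1]
im=np.vstack([cv2.resize(x,None,fx=5,fy=5,interpolation=cv2.INTER_CUBIC) for x in (s,)]); cv2.imwrite("pics/s2.png",cv2.convertScaleAbs(im,alpha=1.5,beta=20))
```

```text
tcp [ 0.506  -0.2705  0.0114] tool y [-0.005  0.003 -1.   ] z yaw -120.58 F [-0.6 -0.3  0.5] w 0.085 t 1.7833
shift [-0.0019 -0.0016 -0.004 ] rot [ 0.01 -0.38  0.33] rows>= 0.11369752924563536 0.07055435768459853
```

View pics/s2.png

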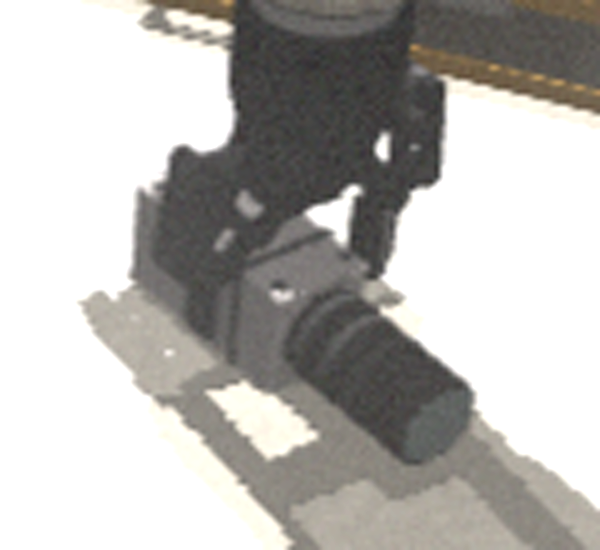

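Run:
```python
from h import *
s=sense();q=s["eef_rot"];M=Ro.from_quat([q[1],q[2],q[3],q[0]]).as_matrix()
P=[s["ee_pos"]+M@np.array([dx,-.012,z]) for dx in(-.011,0,.011) for z in (-.0425,-.057)]
p=proj("side",P);print((p-[270,90]+.5)*5)
m=np.array([.5097,-.268,0]);a=np.radians(149.8);x=np.array([np.cos(a),np.sin(a),0]);y=np.array([x[1],-x[0],0])
p=proj("side",[m+.026*y+[0,0,h] for h in(0,.056)]);print((p-[270,90]+.5)*5)
```

```text
[[194.83352103 317.47674119]
 [169.62134765 328.37744864]
 [209.54822654 330.00142093]
 [184.24903932 341.03951512]
 [224.45552981 342.68971272]
 [199.06917664 353.86786599]]
[[227.98450545 365.39907374]
 [238.12848868 269.66030705]]
```

The finger sits where predicted. I'll correct about 4 mm sideways and close.

carry_out([
  [[-0.002,-0.002,-0.004,0,-0.4,0.3,0.085],[-0.002,-0.002,-0.004,0,-0.4,0.3,0.07],[-0.002,-0.002,-0.004,0,-0.4,0.3,0.06],[-0.002,-0.002,-0.004,0,-0.4,0.3,0.05],[-0.002,-0.002,-0.004,0,-0.4,0.3,0.04],[-0.002,-0.002,-0.004,0,-0.4,0.3,0.04],[-0.002,-0.002,-0.004,0,-0.4,0.3,0.04],[-0.002,-0.002,-0.004,0,-0.4,0.3,0.04]],
], force=50)

```text
clock: 2.55
ee_pos: [0.5137, -0.2686, 0.0178]
eef_rot: [0.181, -0.186, -0.682, 0.684]
wrist_force: [-0.7, -0.9, 7.9]
gripper_width: 0.0514
```

Run:
```python
from h import *
go([.5097,-.268,.19])
```

```text
tcp [ 0.5137 -0.2686  0.0178] tool y [ 0.006 -0.004 -1.   ] z yaw -120.05 F [-0.7 -0.9  7.9] w 0.0514 t 2.55
shift [ 0.0025 -0.1722  0.0017] rot [-0.04  0.   -0.44] rows>= 4.129917089503568 0.06164668661100779
```

carry_out([
  [[0,-0.01,0,0,0,0,0.04],[0,-0.03,0,0,0,0,0.04],[0,-0.06,0,0,0,0,0.04],[0,-0.09,0,0,0,0,0.04],[0,-0.12,0,0,0,0,0.04],[0,-0.15,0,0,0,0,0.04],[0,-0.175,0,0,0,0,0.04],[0,-0.19,0,0,0,0,0.04],[0,-0.19,0,0,0,0,0.04]],
])

```text
clock: 3.3
ee_pos: [0.5136, -0.268, 0.2103]
eef_rot: [0.18, -0.187, -0.682, 0.684]
wrist_force: [0.3, -1.6, -5.7]
gripper_width: 0.0512
```

Run:
```python
from h import *
go([.5097,-.268,.19])
for n in ("side","top"):
    cv2.imwrite(f"pics/{n}3.png",vision.snapshot(n)[:,:,::-1])
```

```text
tcp [ 0.5136 -0.268   0.2103] tool y [ 0.01  -0.006 -1.   ] z yaw -120.06 F [ 0.3 -1.6 -5.7] w 0.0512 t 3.3
shift [0.0036 0.0203 0.0019] rot [-0.02  0.   -0.65] rows>= 0.49583528190239906 0.0907484551614093
```

View pics/side3.png

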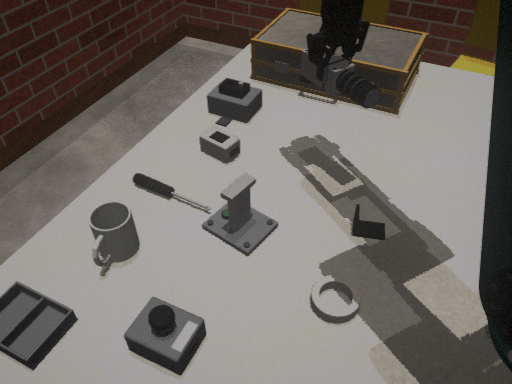

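Run:
```python
from h import *
go([.5897,.012,.20],79.8)
```

```text
tcp [ 0.5116 -0.2668  0.2062] tool y [ 0.004 -0.002 -1.   ] z yaw -120.07 F [ 0.1  0.3 -4.4] w 0.0516 t 3.4
shift [ 0.0722  0.0059 -0.2804] rot [ -0.04 -19.87  -0.29] rows>= 6.944417460451443 2.775443589698601
```

carry_out([
  [[0.003,0.0,-0.01,0,-1,0,0.04],[0.01,0.001,-0.035,0,-3,0,0.04],[0.018,0.002,-0.07,0,-5,0,0.04],[0.027,0.003,-0.105,0,-7.5,0,0.04],[0.036,0.004,-0.14,0,-10,0,0.04],[0.045,0.005,-0.175,0,-12.5,0,0.04],[0.054,0.006,-0.21,0,-15,0,0.04],[0.063,0.006,-0.245,0,-17.5,0,0.04],[0.07,0.006,-0.27,0,-19,0,0.04],[0.072,0.006,-0.28,0,-19.9,-0.2,0.04]],
])

```text
clock: 4.23
ee_pos: [0.5888, 0.016, 0.1976]
eef_rot: [-0.062, 0.06, 0.705, -0.704]
wrist_force: [-0.8, -0.9, -5.3]
gripper_width: 0.0513
```

carry_out([
  [[0,0,0,0,0,0,0.04],[0,0,0,0,0,0,0.04],[0,0,0,0,0,0,0.04]],
])

```text
clock: 4.48
ee_pos: [0.5891, 0.0105, 0.1987]
eef_rot: [0.063, -0.062, -0.704, 0.705]
wrist_force: [-0.1, -0.1, -5.9]
gripper_width: 0.0512
```

Run:
```python
from h import *
go([.5897,.012,.14],79.8)
for n in ("side","top"):
    cv2.imwrite(f"pics/{n}4.png",vision.snapshot(n)[:,:,::-1])
go([.5897,.012,.14],79.8)
def crop(im,x0,y0,w,h,k,f):
    c=cv2.resize(cv2.convertScaleAbs(im,alpha=1.4,beta=20)[y0:y0+h,x0:x0+w],None,fx=k,fy=k,interpolation=cv2.INTER_CUBIC)
    cv2.imwrite(f,c)
crop(cv2.imread("pics/side4.png"),180,90,120,120,5,"pics/s4.png")
crop(cv2.imread("pics/top4.png"),210,130,110,110,5,"pics/t4.png")
```

```text
tcp [0.5891 0.0105 0.1987] tool y [-0.001 -0.002 -1.   ] z yaw -100.2 F [-0.1 -0.1 -5.9] w 0.0512 t 4.4833
shift [-0.0004  0.0587 -0.0017] rot [-0.12  0.    0.06] rows>= 1.4093514221637908 0.017938974572653622
tcp [0.5895 0.0099 0.1994] tool y [-0.    -0.002 -1.   ] z yaw -100.27 F [ 0.1 -0.1 -5.6] w 0.0512 t 4.5833
shift [ 0.0001  0.0594 -0.0022] rot [-0.09 -0.07 -0.01] rows>= 1.4243630347842664 0.01625569155202038
```

View pics/s4.png

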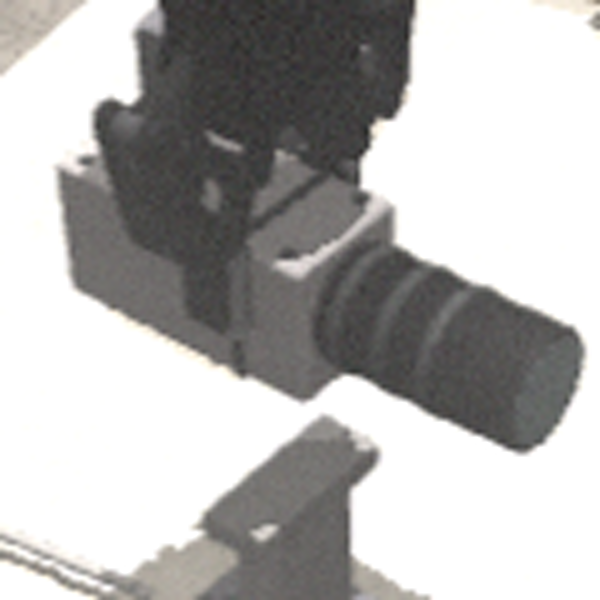

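View pics/t4.png

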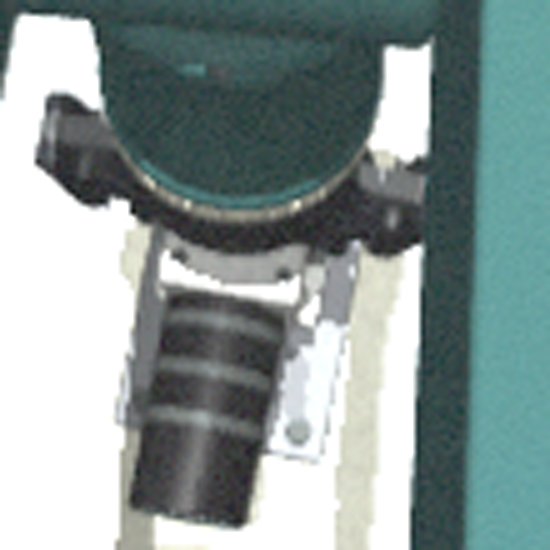

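Run:
```python
from h import *
np.set_printoptions(precision=4,suppress=True)
k=lambda L,x0,y0,s:[[x0+(a+.5)/s-.5,y0+(b+.5)/s-.5] for a,b in L]
zu=.1815
A=onplane("side",k([(72,290),(305,402),(241,376)],180,90,5),zu); print("side under: back,front,line",A)
d=A[1]-A[0]; print(np.linalg.norm(d),np.degrees(np.arctan2(d[1],d[0])))
a=np.arctan2(d[1],d[0]);x=np.array([np.cos(a),np.sin(a),0]);y=np.array([-x[1],x[0],0])
print("centre from line",A[2]+y*.026,"from ends",A[0]+x*.081+y*.026, A[1]-x*.029+y*.026)
B=onplane("top",k([(130,508),(243,527)],210,130,5),zu+.028); print("tip",B,B.mean(0),np.linalg.norm(B[1]-B[0])); print("centre",B.mean(0)-x*.109, B.mean(0)-.109*np.array([np.cos(np.radians(169.8)),np.sin(np.radians(169.8)),0]))
# vertical edge height check: project near front vertical edge
c=A[1]; print((proj("side",[c,c+[0,0,.056]])-[180,90]+.5)*5)
```

```text
side under: back,front,line [[0.6667 0.0211 0.1815]
 [0.5625 0.0388 0.1815]
 [0.5887 0.0364 0.1815]]
0.10577261020850322 170.40531015437483
centre from line [0.5843 0.0107 0.1815] from ends [0.5825 0.009  0.1815] [0.5867 0.0083 0.1815]
tip [[0.4841 0.0533 0.2095]
 [0.4769 0.0121 0.2095]] [0.4805 0.0327 0.2095] 0.041810460040046384
centre [0.588  0.0145 0.2095] [0.5878 0.0134 0.2095]
[[305.5    402.5   ]
 [300.1158 270.4699]]
```

The module is held square. Its line is within about 1 mm of the bar centre across the bar in both views, and about 2 mm off along it. I'll lower it to just above the bar.

carry_out([
  [[0,0.01,-0.001,0,0,0,0.04],[0,0.025,-0.002,0,0,0,0.04],[0,0.04,-0.002,0,0,0,0.04],[0,0.052,-0.002,0,0,0,0.04],[0,0.059,-0.002,0,0,0,0.04],[0,0.061,-0.002,0,0,0,0.04],[0,0.061,-0.002,0,0,0,0.04],[0,0.061,-0.002,0,0,0,0.04]],
])

```text
clock: 5.25
ee_pos: [0.591, 0.0127, 0.1393]
eef_rot: [0.062, -0.064, -0.704, 0.705]
wrist_force: [0.4, -0.3, -5.4]
gripper_width: 0.0515
```

Run:
```python
from h import *
go([.5897,.012,.133],79.8)
for n in ("side","top"):
    cv2.imwrite(f"pics/{n}5.png",vision.snapshot(n)[:,:,::-1])
def crop(im,x0,y0,w,h,k,f):
    c=cv2.resize(cv2.convertScaleAbs(im,alpha=1.4,beta=20)[y0:y0+h,x0:x0+w],None,fx=k,fy=k,interpolation=cv2.INTER_CUBIC)
    cv2.imwrite(f,c)
crop(cv2.imread("pics/side5.png"),180,120,120,120,5,"pics/s5.png")
go([.5897,.012,.133],79.8)
```

```text
tcp [0.591  0.0127 0.1393] tool y [ 0.002 -0.001 -1.   ] z yaw -100.2 F [ 0.4 -0.3 -5.4] w 0.0515 t 5.25
shift [0.0012 0.0063 0.0009] rot [-0.06 -0.   -0.13] rows>= 0.1552725893456774 0.019514359589027527
tcp [0.5913 0.0128 0.1398] tool y [ 0.003 -0.002 -1.   ] z yaw -100.19 F [ 0.1 -0.7 -5.3] w 0.0513 t 5.35
shift [0.0015 0.0068 0.0011] rot [-0.06  0.01 -0.18] rows>= 0.1683815871395553 0.026653396539783575
```

View pics/s5.png

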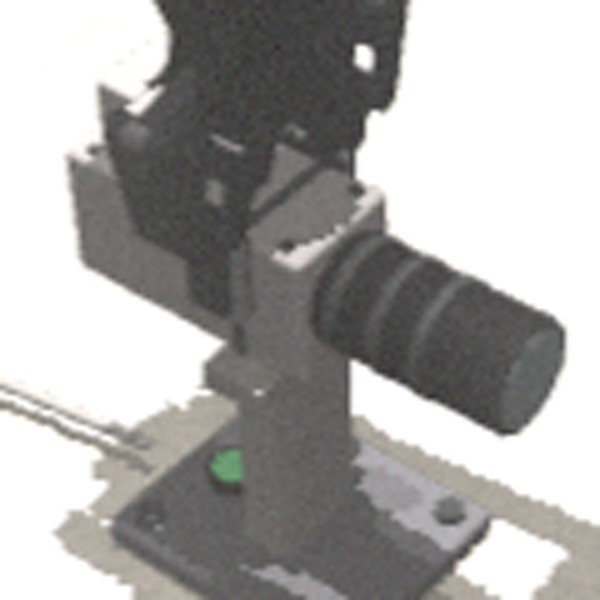

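carry_out([
  [[0.0005,0.002,0,0,0,0,0.04],[0.001,0.004,0.0005,0,0,0,0.04],[0.001,0.005,0.0005,0,0,0,0.04],[0.001,0.006,0.0005,0,0,0,0.04],[0.001,0.006,0.0005,0,0,0,0.04]],
])

```text
clock: 5.77
ee_pos: [0.5895, 0.0126, 0.133]
eef_rot: [0.062, -0.063, -0.704, 0.705]
wrist_force: [0.8, -0.4, -6.2]
gripper_width: 0.0514
```

carry_out([
  [[0,0.001,0,0,0,0,0.04],[0,0.0015,0,0,0,0,0.04],[0,0.0015,0,0,0,0,0.04],[0,0.0015,0,0,0,0,0.04]],
])

```text
clock: 6.1
ee_pos: [0.5896, 0.0127, 0.1329]
eef_rot: [0.062, -0.063, -0.704, 0.705]
wrist_force: [-3.8, 0.9, 6.6]
gripper_width: 0.0512
```

Run:
```python
from h import *
go([.5897,.012,.133],79.8); print(sense()["ft_torque"])
for n in ("side","top"):
    cv2.imwrite(f"pics/{n}6.png",vision.snapshot(n)[:,:,::-1])
c=lambda im,x0,y0:cv2.resize(cv2.convertScaleAbs(im,alpha=1.4,beta=20)[y0:y0+100,x0:x0+130],None,fx=6,fy=6,interpolation=cv2.INTER_CUBIC)
cv2.imwrite("pics/s6.png",c(cv2.imread("pics/side6.png"),175,130))
```

```text
tcp [0.5896 0.0127 0.1329] tool y [ 0.002 -0.001 -1.   ] z yaw -100.17 F [-3.8  0.9  6.6] w 0.0512 t 6.1
shift [-0.0002 -0.0001  0.0006] rot [-0.06  0.03 -0.12] rows>= 0.016212080877268997 0.019820468635367454
[ 0.02541692  0.65224251 -0.07955321]
```

View pics/s6.png

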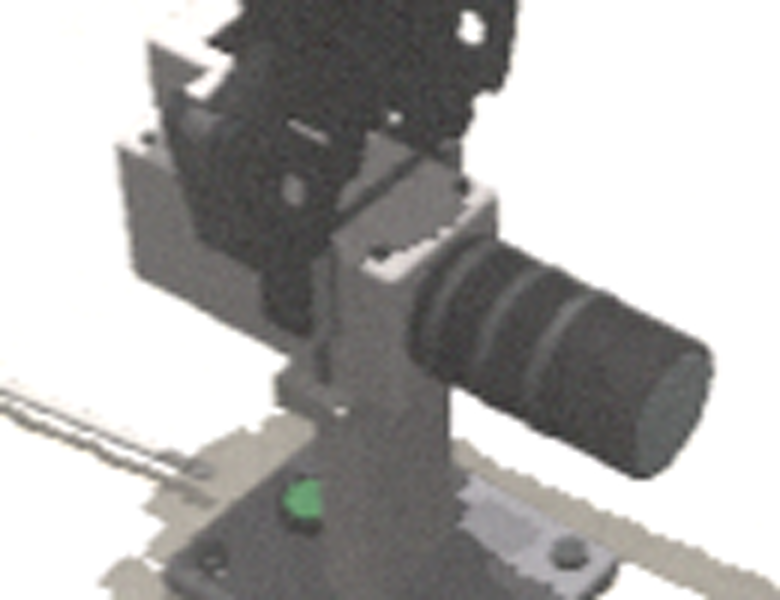

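carry_out([
  [[0,0,0,0,0,0,0.051],[0,0,0,0,0,0,0.053],[0,0,0,0,0,0,0.056],[0,0,0,0,0,0,0.06],[0,0,0,0,0,0,0.066],[0,0,0,0,0,0,0.074],[0,0,0,0,0,0,0.085],[0,0,0,0,0,0,0.085],[0,0,0,0,0,0,0.085]],
])

```text
clock: 6.95
ee_pos: [0.5895, 0.0126, 0.1313]
eef_rot: [0.062, -0.063, -0.704, 0.705]
wrist_force: [0.2, -0.8, -0.1]
gripper_width: 0.0849
```

Run:
```python
from h import *
go([.5897,.012,.133],79.8)
for n in ("side","top"):
    cv2.imwrite(f"pics/{n}7.png",vision.snapshot(n)[:,:,::-1])
c=lambda im,x0,y0:cv2.resize(cv2.convertScaleAbs(im,alpha=1.4,beta=20)[y0:y0+100,x0:x0+130],None,fx=6,fy=6,interpolation=cv2.INTER_CUBIC)
cv2.imwrite("pics/s7.png",c(cv2.imread("pics/side7.png"),175,130))
```

```text
tcp [0.5895 0.0126 0.1313] tool y [ 0.001 -0.001 -1.   ] z yaw -100.18 F [ 0.2 -0.8 -0.1] w 0.0849 t 6.95
shift [-0.0003 -0.0017  0.0006] rot [-0.06  0.02 -0.08] rows>= 0.04297980212957936 0.014027659521528056
```

View pics/s7.png

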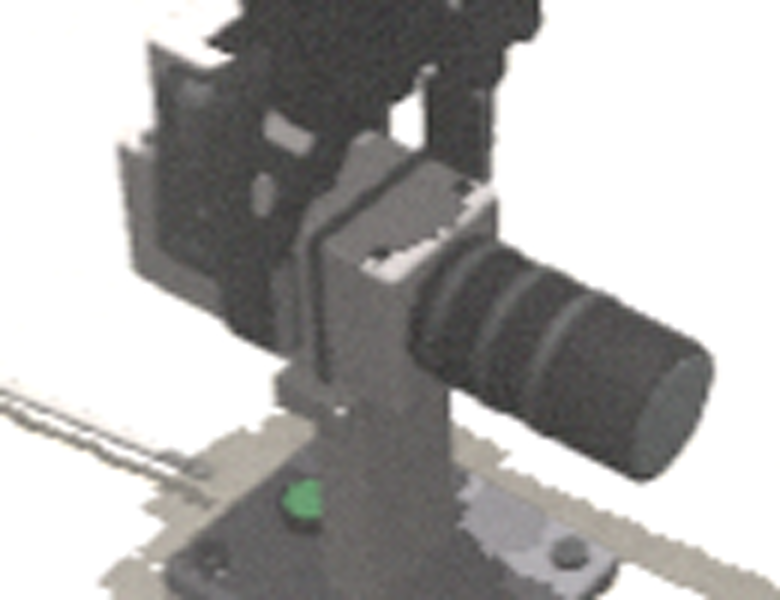

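The module is released and has not moved. I'll retreat straight up.

carry_out([
  [[0,-0.008,0,0,0,0,0.085],[0,-0.02,0,0,0,0,0.085],[0,-0.04,0,0,0,0,0.085],[0,-0.065,0,0,0,0,0.085],[0,-0.095,0,0,0,0,0.085],[0,-0.12,0,0,0,0,0.085],[0,-0.13,0,0,0,0,0.085]],
])

```text
clock: 7.63
ee_pos: [0.5913, 0.0127, 0.2661]
eef_rot: [0.06, -0.065, -0.704, 0.705]
wrist_force: [0.6, 0.1, 1.2]
gripper_width: 0.0849
```

Run:
```python
from h import *
go([.5703,.288,.15],79.8); print(sense()["qpos"])
```

```text
tcp [0.5913 0.0127 0.2661] tool y [ 0.008 -0.002 -1.   ] z yaw -100.18 F [0.6 0.1 1.2] w 0.0849 t 7.6333
shift [ 0.0703  0.1154 -0.2673] rot [-0.03  0.02 -0.45] rows>= 7.182506543609233 0.06349527637276012
[-9.45306177e-02  3.13542379e-01  1.48969769e+00 -1.24672371e-03
  1.33052182e+00  1.65416900e+00]
```

carry_out([
  [[0.005,0,-0.02,0,0,0,0.085],[0.014,0,-0.055,0,0,0,0.06],[0.023,0,-0.09,0,0,0,0.03],[0.032,0,-0.125,0,0,0,0],[0.042,0,-0.16,0,0,0,0],[0.051,0,-0.195,0,0,0,0],[0.06,0.02,-0.23,0,0,0,0],[0.067,0.05,-0.255,0,0,0,0],[0.07,0.08,-0.267,0,0,0,0],[0.07,0.115,-0.267,0,0,0,0]],
])

```text
clock: 8.47
ee_pos: [0.5679, 0.2915, 0.1457]
eef_rot: [-0.06, 0.063, 0.705, -0.704]
wrist_force: [0.3, 0.4, -0.9]
gripper_width: -0.0
```

carry_out([
  [[0,0,0,0,0,0,0],[0,0,0,0,0,0,0],[0,0,0,0,0,0,0]],
])

```text
clock: 8.72
ee_pos: [0.5686, 0.2876, 0.1473]
eef_rot: [0.062, -0.064, -0.704, 0.705]
wrist_force: [-0.2, 0.0, 0.8]
gripper_width: -0.0
```

Run:
```python
from h import *
go([.5703,.288,.09],79.8)
for n in ("side","top"):
    cv2.imwrite(f"pics/{n}8.png",cv2.convertScaleAbs(vision.snapshot(n)[:,:,::-1],alpha=1.3,beta=15))
go([.5703,.288,.09],79.8)
```

```text
tcp [0.5686 0.2876 0.1473] tool y [ 0.002 -0.001 -1.   ] z yaw -100.21 F [-0.2  0.   0.8] w -0.0 t 8.7167
shift [-0.0015  0.0573 -0.0007] rot [-0.04 -0.01 -0.14] rows>= 1.3744937107582371 0.019992912813731285
tcp [0.5697 0.2878 0.1486] tool y [ 0.005  0.    -1.   ] z yaw -100.23 F [-0.2  0.8  0. ] w 0.0001 t 8.8167
shift [-0.0003  0.0586 -0.0002] rot [ 0.05 -0.03 -0.29] rows>= 1.405578331729413 0.04128877755935035
```

View pics/side8.png

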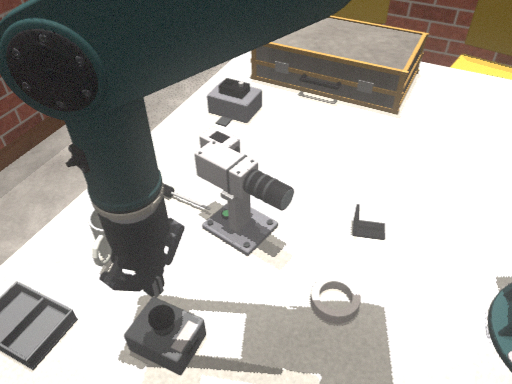

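View pics/top8.png

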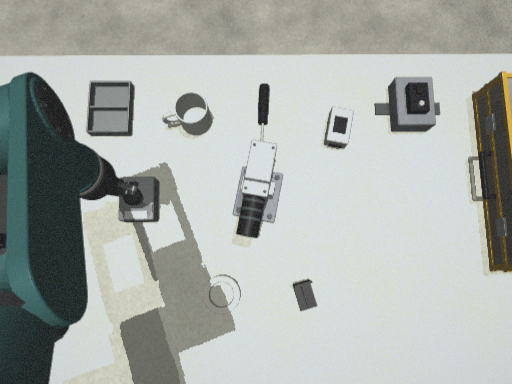

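The top view shows the module level across the bar, with its line at about (257,193) over the bar. The fingers are above the plunger. I'll check the module position numerically while descending.

carry_out([
  [[0,0.02,0,0,0,0,0],[0,0.04,0,0,0,0,0],[0,0.055,0,0,0,0,0],[0,0.06,0,0,0,0,0],[0,0.06,0,0,0,0,0]],
])

```text
clock: 9.23
ee_pos: [0.5681, 0.2873, 0.0864]
eef_rot: [0.063, -0.063, -0.704, 0.705]
wrist_force: [0.7, -0.3, 0.2]
gripper_width: 0.0001
```

Run:
```python
from h import *
go([.5703,.288,.071],79.8)
for n in ("side","top"):
    cv2.imwrite(f"pics/{n}9.png",vision.snapshot(n)[:,:,::-1])
c=lambda im,x0,y0,w,h:cv2.resize(cv2.convertScaleAbs(im,alpha=1.3,beta=0)[y0:y0+h,x0:x0+w],None,fx=6,fy=6,interpolation=cv2.INTER_CUBIC)
cv2.imwrite("pics/s9.png",c(cv2.imread("pics/side9.png"),115,260,100,95))
cv2.imwrite("pics/t9.png",c(cv2.imread("pics/top9.png"),225,130,70,95))
```

```text
tcp [0.5681 0.2873 0.0864] tool y [ 0.001 -0.001 -1.   ] z yaw -100.22 F [ 0.7 -0.3  0.2] w 0.0001 t 9.2333
shift [-0.002   0.0154 -0.0011] rot [-0.06 -0.02 -0.08] rows>= 0.3732194063461618 0.014943612101834963
```

View pics/s9.png

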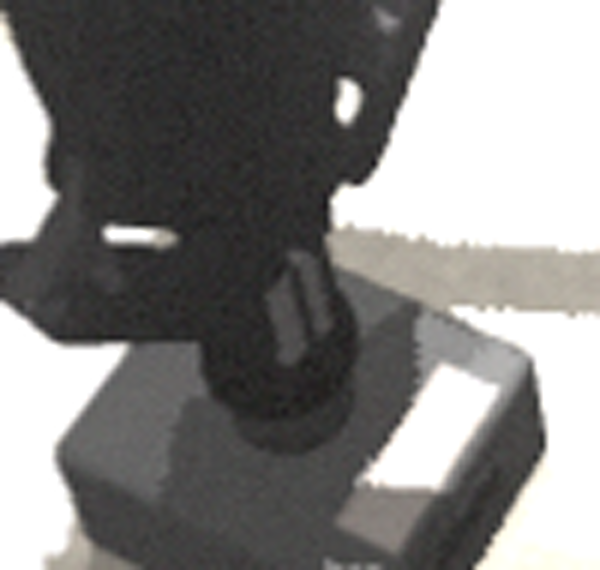

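View pics/t9.png

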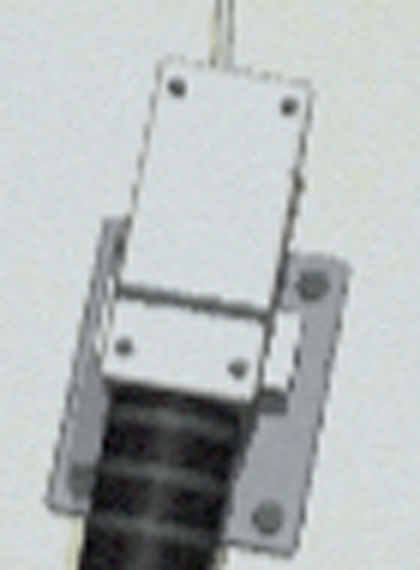

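The fingertips stand over the plunger head, centred well enough. I'll press in small steps.

carry_out([
  [[-0.001,0.003,0,0,0,0,0],[-0.001,0.006,0,0,0,0,0],[-0.001,0.009,0,0,0,0,0],[-0.001,0.012,0,0,0,0,0],[-0.001,0.014,0,0,0,0,0],[-0.001,0.014,0,0,0,0,0]],
])

```text
clock: 9.83
ee_pos: [0.57, 0.2879, 0.0723]
eef_rot: [0.062, -0.064, -0.704, 0.704]
wrist_force: [3.8, 0.9, 4.5]
gripper_width: -0.0003
```

Run:
```python
from h import *
go([.5703,.288,.071],79.8)
k=lambda L,x0,y0,s:[[x0+(a+.5)/s-.5,y0+(b+.5)/s-.5] for a,b in L]
A=onplane("top",k([(118,292),(266,308),(158,58),(312,90),(258,395),(98,378)],225,130,6),.171)
print(np.round(A,4),A[:2].mean(0))
```

```text
tcp [0.57   0.2879 0.0723] tool y [ 0.003 -0.001 -1.   ] z yaw -100.18 F [3.8 0.9 4.5] w -0.0003 t 9.8333
shift [-0.0003  0.0013 -0.0001] rot [-0.    0.02 -0.2 ] rows>= 0.032367154737793905 0.027404732816229845
[[ 0.5909  0.0389  0.171 ]
 [ 0.5852 -0.0096  0.171 ]
 [ 0.6705  0.0255  0.171 ]
 [ 0.6591 -0.0257  0.171 ]
 [ 0.5563 -0.0067  0.171 ]
 [ 0.5623  0.0454  0.171 ]] [0.58802207 0.01462797 0.171     ]
```

Module centre from the top view is (0.588, 0.0146), against the bar at (0.588, 0.0128), so it is fine. I'll press on until the stop shows in the force.

carry_out([
  [[0,0.001,0,0,0,0,0],[0,0.002,0,0,0,0,0],[0,0.0025,0,0,0,0,0],[0,0.0025,0,0,0,0,0],[0,0.0025,0,0,0,0,0]],
])

```text
clock: 10.25
ee_pos: [0.5701, 0.288, 0.0719]
eef_rot: [0.061, -0.064, -0.704, 0.704]
wrist_force: [-0.1, -1.1, 17.4]
gripper_width: 0.0
```

The force is 17 N with almost no further travel, so the plunger is on its stop. I'll hold briefly and retreat.

carry_out([
  [[0,0,0,0,0,0,0],[0,0,0,0,0,0,0],[0,-0.004,0,0,0,0,0],[0,-0.012,0,0,0,0,0],[0,-0.025,0,0,0,0,0],[0,-0.05,0,0,0,0,0],[0,-0.08,0,0,0,0,0],[0,-0.11,0,0,0,0,0],[0,-0.13,0,0,0,0,0],[0,-0.13,0,0,0,0,0]],
])

```text
clock: 11.08
ee_pos: [0.57, 0.2885, 0.204]
eef_rot: [-0.061, 0.065, 0.705, -0.704]
wrist_force: [0.8, 0.4, 0.7]
gripper_width: 0.0001
```

carry_out([
  [[0,0,0,0,0,0,0],[0,0,0,0,0,0,0],[0,0,0,0,0,0,0],[0,0,0,0,0,0,0]],
])

```text
clock: 11.42
ee_pos: [0.5674, 0.2873, 0.1977]
eef_rot: [0.063, -0.062, -0.703, 0.705]
wrist_force: [0.3, -0.2, -0.4]
gripper_width: 0.0003
```

Run:
```python
from h import *
go([.57,.288,.2])
for n in ("side","top"):
    cv2.imwrite(f"pics/{n}10.png",vision.snapshot(n)[:,:,::-1])
a,b=[cv2.imread(f"pics/{n}10.png") for n in("side","top")]
c=lambda im,x0,y0,w,h,k:cv2.resize(im[y0:y0+h,x0:x0+w],(w*k,h*k),interpolation=cv2.INTER_CUBIC)
cv2.imwrite("pics/z10.png",np.hstack([c(a,110,130,200,240,2),c(b,100,60,200,240,2)]))
```

```text
tcp [0.5674 0.2873 0.1977] tool y [-0.002 -0.003 -1.   ] z yaw -100.18 F [ 0.3 -0.2 -0.4] w 0.0003 t 11.4167
shift [-0.0024 -0.0023 -0.0012] rot [-0.17 -0.    0.1 ] rows>= 0.08544840942806659 0.02782897505511118
```

View pics/z10.png

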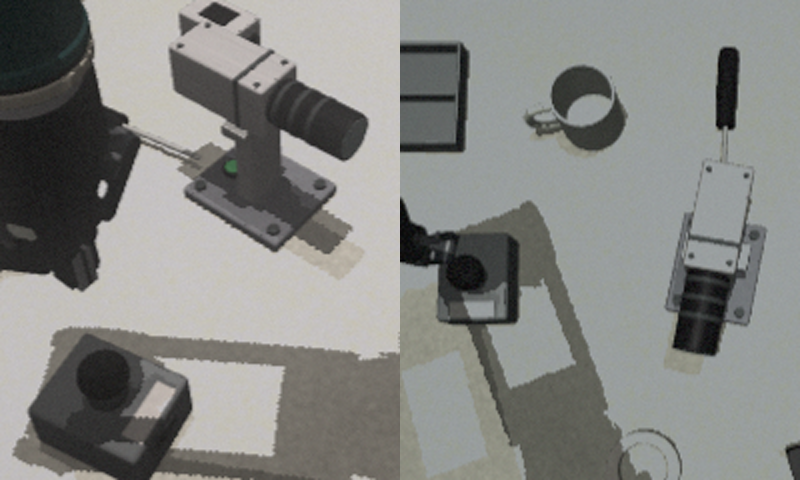

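The pictures show the module level and square on the bar, the plunger back up, and the gripper clear of everything. I'll hand the job in.

```bash
python3 -c "
from plant import order
print(order.close_job())"
```

```text
the job is handed in; nothing more can be done
None
```

The module is balanced square across the bar, the plunger was pressed to its stop and released, and the job is handed in. No verdict was reported.

- **Module:** I gripped it near its balance line, set it on the bar and let go, and it stayed level. With the gripper clear, the top camera put the balance line at (0.588, 0.015) and the bar centre at (0.588, 0.013). That is about 0 mm off across the bar and 2 mm off along it. The two cameras differed by 3–4 mm in absolute x, but agreed to about 2 mm on the module-to-bar shift, so this did not affect the placing.
- **Plunger:** I pressed with the closed fingers until the TCP stood at z = 0.0719, which is 12 mm below the stated 84 mm top. The force then rose to 17 N with almost no further travel, so the plunger was on its stop.
- **Last check:** The final pictures show the module still level and the plunger back up. The gripper is clear, and I saw no bystander moved, though I did not measure their positions. The total time was about 11.5 s.

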